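Swap the cured tiles for fresh ones on the UV curing carousel

ROBOT

A 6-joint arm with a two-finger parallel gripper is mounted at the origin on the work surface. World frame = base frame: x ahead of the robot, y to its left, z up, the work surface at z = 0. Lengths are in m, angles in degrees, forces in N, time in s.
With the tool pointing down it reaches from about 0.25 to 0.725 m from the base axis. Payload 9.7 kg.
Tool frame: the origin (TCP) lies midway between the tips of the shut fingers; the grasp point (between the pads) lies bot.hold_point_z behind it (bot.hold_point_z is the distance from the TCP to the grasp point, in m); z points along the fingers, y is the line along which they close (so a half turn about z gives the same grasp; the last joint's range is limited). The gripper opens to 85 mm and grips with 20 to 120 N. Pads are 22 mm wide; open, the fingers measure 114 mm over their backs; the gripper's body (76 mm by 85 mm) begins 54 mm behind the grasp point. The pads swing forward as they close: fully open they stand 13 mm farther back than shut.
Start: joints at [-69.328, 4.979, 10.078, 95.1, 0, 90], TCP at [0.194, -0.515, 0.231] pointing down, gripper open.
Joint ranges: [-179.16, 179.16], [-48.56, 103.87], [-65.8, 70.77], [-126.05, 130.52], [-82.76, 87.17], [-180, 180]. Speed limits (degrees/s): [127.2, 127.2, 147.25, 180, 180, 180].

INTERFACE

Orientations are given as [roll, pitch, yaw] about the fixed x, y, z axes, in that order (R = Rz(yaw) Ry(pitch) Rx(roll)).
In Python, from workcell import bot, camera, camera_model, ticket gives the robot as it stands.
- The arm moves only by the tool send_rows, never from a script. Its argument "targets" is text: rows parted by semicolons, each of 5 numbers parted by spaces: the shift along the tool's x, y, z in mm, then the turn about the tool's z in degrees, then the closure in counts, from 0 (fully open) to 255 (shut). A call has 1 to 20 rows; each row is the pose to reach, as a shift and turn from the pose commanded when the call began, along the tool's axes at that moment; what a row does not reach only later rows make up. A row lasts 1/8 s, in which the tool goes at most 62.5 mm and 10.7 degrees, less where a joint would pass 70% of its speed; a pose out of reach is approached as far as the arm can. A call with a gripper value outside its range is refused whole. The fingers move at their own pace and stop on an object; "newtons" is the grip in N (left out, the last holds). Time passes only in rows, so rows that repeat a pose let the fingers close. It gives the time, the measured TCP pose, the force, the opening and the grip force at its end, in the units of the state.
- bot.get_obs(): the state, without advancing time (a new reading comes with each control period).
- camera(name): name is "scene" or "top" or "wrist"; returns the picture (420x560x3 uint8, blue, green, red); there is no depth.
- camera_model(name): a dict with "K" (3x3 intrinsics, pixels), "dist_coeffs" ([k1, k2, p1, p2, k3] as OpenCV has them; the pictures are not rectified), "pose" (4x4, takes a point from camera to world coordinates); the wrist camera has in their place "T_tool_cam" (4x4, takes a point from camera to tool coordinates, whose origin is the TCP and whose axes are the flange's). Camera axes: x right, y down, z forward; pixel columns grow to the right and rows downward; lengths in m; the calibration is good to about 2 mm. A picture is of the moment at which its call begins: read the wrist's pose just before it. camera_model takes no time and is no camera call.
- ticket.job_done(): hands the job in; it is judged then, once.
The state is a dict: "time": time; "q": joint angles; "qd": joint speeds; "joint_efforts": joint torques, N m; "ee_pos": TCP position; "tcp_rot": TCP orientation; "wrist_force": force on the tool from outside, world axes, zero at the start; "torque": the same for the moment, N m; "opening": finger opening in m; "grasp_force": force on a finger pad.
Only numpy, scipy, OpenCV 4.12 (cv2) and the standard library are available. Lean on these libraries where they do the work, as an engineer would, in place of code of your own. Each camera call takes 0.05 s, during which the arm holds its last target. There are 200 camera calls.

TASK

The red relief tiles on the UV carousel are cured and the blue ones on the plywood board are freshly varnished: switch the lamp off first, then, pushing the table round from click to click, lift every red tile off and lay it flat, face up, in the wooden tray, and put every blue tile face up in the middle of a pad of its own until all the blue ones stand under the amber shield, the front pad is empty and the table is clicked home. Only then switch the lamp back on. Never turn the table while the lamp is on, and leave the other things on the bench where they are.

Things in the scene. Friction and masses are not known exactly. Their poses are not given: they have to be found in the camera images.
- dial (a joint): round index table of the UV carousel, 330 mm across, top face 68 mm above the bench, upright axis through machine's origin. Positive is counter-clockwise from above; turns either way, no end stops. Five detents 1.257 rad (72 deg) apart, at all multiples of that: 3 to 7 N at a post takes it over a crest half-way (damped), then it runs on by itself into the next detent in about 2 s
- machine: white UV carousel, fixed, base 375 x 375 x 56 mm; origin on the table's axis at bench height, open front to its -x (yellow mark). Clear amber shield over sides and rear: flat top 120 to 125 mm above the bench from x = -60 mm backwards, panes at y = +-185 mm; two grey lamp bars across its top, x = 8 to 44 and 135 to 181 mm, 165 mm high. Switch pod on the right: x = 17 to 103, y = -192 to -278 mm, 98 mm high
- loading_point (a point): fixed point where the front pad's centre lies when the table is in a detent: 105 mm in front of the axis, 71 mm above the bench. Five red upright push posts stand on the table, 14 mm thick, tops 108 mm above the bench, 152 mm from the axis, each midway (36 deg) between two pads; posts and tiles pass under the shield
- pad0 (a point): centre of the top face of pad 0: a round black rubber pad on the table, 68 mm across, 3 mm proud of the table, top 71 mm above the bench, 105 mm from the axis. It turns with the table; with joint dial at 0 it is the one in front
- pad1 (a point): centre of the top face of pad 1: a round black rubber pad on the table, 68 mm across, 3 mm proud of the table, top 71 mm above the bench, 105 mm from the axis. It turns with the table; with joint dial at 0, pad 0 is in front and pad 1 lies 72 deg clockwise of it seen from above
- pad2 (a point): centre of the top face of pad 2: a round black rubber pad on the table, 68 mm across, 3 mm proud of the table, top 71 mm above the bench, 105 mm from the axis. It turns with the table; with joint dial at 0, pad 0 is in front and pad 2 lies 144 deg clockwise of it seen from above
- pad3 (a point): centre of the top face of pad 3: a round black rubber pad on the table, 68 mm across, 3 mm proud of the table, top 71 mm above the bench, 105 mm from the axis. It turns with the table; with joint dial at 0, pad 0 is in front and pad 3 lies 216 deg clockwise of it seen from above
- pad4 (a point): centre of the top face of pad 4: a round black rubber pad on the table, 68 mm across, 3 mm proud of the table, top 71 mm above the bench, 105 mm from the axis. It turns with the table; with joint dial at 0, pad 0 is in front and pad 4 lies 288 deg clockwise of it seen from above
- lamp_toggle (a joint): UV lamp toggle lever on top of the switch pod, snap-over: 0 = off, leaning 0.42 rad to the machine's -x (front); 0.84 = on, leaning 0.42 rad to its +x (back). Pivot 104 mm above the bench at machine x = 60, y = -235 mm; lever 40 mm long, 8 mm thick; under 3 N at the tip takes it over its centre (0.42), then it snaps to the end by itself
- toggle_tip (a point): centre of the toggle lever's black end ball, 14 mm across, about 141 mm above the bench
- blue1_c (a point): centre of a freshly varnished blue relief tile, 50 x 50 x 18 mm, 55 g, plaster with blue top face (z up out of the face, relief 3 mm proud in the middle), sides along its x and y; starts on the plywood board. May be absent
- blue2_c (a point): centre of a freshly varnished blue relief tile, 50 x 50 x 18 mm, 55 g, plaster with blue top face (z up out of the face, relief 3 mm proud in the middle), sides along its x and y; starts on the plywood board. May be absent
- blue3_c (a point): centre of a freshly varnished blue relief tile, 50 x 50 x 18 mm, 55 g, plaster with blue top face (z up out of the face, relief 3 mm proud in the middle), sides along its x and y; starts on the plywood board. May be absent
- blue4_c (a point): centre of a freshly varnished blue relief tile, 50 x 50 x 18 mm, 55 g, plaster with blue top face (z up out of the face, relief 3 mm proud in the middle), sides along its x and y; starts on the plywood board. May be absent
- red1_c (a point): centre of a cured red relief tile, 50 x 50 x 18 mm, 55 g, plaster with red top face (z up out of the face, relief 3 mm proud in the middle), sides along its x and y; starts on a pad under the shield. May be absent
- red2_c (a point): centre of a cured red relief tile, 50 x 50 x 18 mm, 55 g, plaster with red top face (z up out of the face, relief 3 mm proud in the middle), sides along its x and y; starts on a pad under the shield. May be absent
- red3_c (a point): centre of a cured red relief tile, 50 x 50 x 18 mm, 55 g, plaster with red top face (z up out of the face, relief 3 mm proud in the middle), sides along its x and y; starts on a pad under the shield. May be absent
- red4_c (a point): centre of a cured red relief tile, 50 x 50 x 18 mm, 55 g, plaster with red top face (z up out of the face, relief 3 mm proud in the middle), sides along its x and y; starts on a pad under the shield. May be absent
- tray: low open dark wooden tray, loose, 200 x 200 mm, 18 mm high, walls and floor 5 mm; origin under its centre
- board: plywood board, fixed, 190 x 190 x 12 mm, on which the blue tiles wait; origin under its centre
- varnish_jar: closed amber jar, 60 mm wide, 75 mm high, not part of the job; origin under its centre
- mug: yellow mug, 76 mm wide, 85 mm high, not part of the job; origin under its centre
- rinse_pot: white rinse cup, 84 mm wide, 90 mm high, not part of the job; origin under its centre
- sponge: yellow sponge block, 90 x 60 x 30 mm, not part of the job; origin under its centre
Things that resemble listed ones, but are neither listed nor needed, are in the scene too. Leave any black, pink or yellow look-alike of the part that bears blue1_c alone.

How it is judged (in metres and radians):
On the way, in this order (a step that is already met when the one before it is completed fails the run):
1. the lamp is switched off (value of joint lamp_toggle below 0.14 rad), for 0.2 s.
2. with the lamp off, every red tile lies flat in the tray and every blue tile on a pad of its own under the shield, the table resting in a detent ((horizontal distance between blue1_c and pad0 below 0.022 m or horizontal distance between blue1_c and pad1 below 0.022 m or horizontal distance between blue1_c and pad2 below 0.022 m or horizontal distance between blue1_c and pad3 below 0.022 m or horizontal distance between blue1_c and pad4 below 0.022 m) and z of blue1_c in the frame of machine between 0.074 and 0.088 m and angle between each of blue1_c, blue2_c, blue3_c, blue4_c, red1_c, red2_c, red3_c, red4_c's own z axis and vertical below 0.15 rad and horizontal distance between each of blue1_c, blue2_c, blue3_c, blue4_c and loading_point above 0.08 m and (horizontal distance between blue2_c and pad0 below 0.022 m or horizontal distance between blue2_c and pad1 below 0.022 m or horizontal distance between blue2_c and pad2 below 0.022 m or horizontal distance between blue2_c and pad3 below 0.022 m or horizontal distance between blue2_c and pad4 below 0.022 m) and z of blue2_c in the frame of machine between 0.074 and 0.088 m and (horizontal distance between blue3_c and pad0 below 0.022 m or horizontal distance between blue3_c and pad1 below 0.022 m or horizontal distance between blue3_c and pad2 below 0.022 m or horizontal distance between blue3_c and pad3 below 0.022 m or horizontal distance between blue3_c and pad4 below 0.022 m) and z of blue3_c in the frame of machine between 0.074 and 0.088 m and (horizontal distance between blue4_c and pad0 below 0.022 m or horizontal distance between blue4_c and pad1 below 0.022 m or horizontal distance between blue4_c and pad2 below 0.022 m or horizontal distance between blue4_c and pad3 below 0.022 m or horizontal distance between blue4_c and pad4 below 0.022 m) and z of blue4_c in the frame of machine between 0.074 and 0.088 m and x of red1_c in the frame of tray between -0.075 and 0.075 m and y of red1_c in the frame of tray between -0.075 and 0.075 m and z of each of red1_c, red2_c, red3_c, red4_c in the frame of tray below 0.022 m and x of red2_c in the frame of tray between -0.075 and 0.075 m and y of red2_c in the frame of tray between -0.075 and 0.075 m and x of red3_c in the frame of tray between -0.075 and 0.075 m and y of red3_c in the frame of tray between -0.075 and 0.075 m and x of red4_c in the frame of tray between -0.075 and 0.075 m and y of red4_c in the frame of tray between -0.075 and 0.075 m and horizontal distance between any of pad0, pad1, pad2, pad3, pad4 and loading_point below 0.006 m and value of joint lamp_toggle below 0.14 rad), for 0.3 s.
3. the lamp is switched back on (value of joint lamp_toggle above 0.7 rad), for 0.2 s.
At the end, for the whole second after the job is handed in: lamp on; every blue tile face up (within 0.15 rad) on a pad, within 22 mm of the pad's centre, not on the front pad; every red tile flat and face up on the floor of the tray; the table home in a detent (the front pad within 6 mm of the loading point); all at rest ((horizontal distance between blue1_c and pad0 below 0.022 m or horizontal distance between blue1_c and pad1 below 0.022 m or horizontal distance between blue1_c and pad2 below 0.022 m or horizontal distance between blue1_c and pad3 below 0.022 m or horizontal distance between blue1_c and pad4 below 0.022 m) and z of blue1_c in the frame of machine between 0.074 and 0.088 m and angle between each of blue1_c, blue2_c, blue3_c, blue4_c, red1_c, red2_c, red3_c, red4_c's own z axis and vertical below 0.15 rad and horizontal distance between each of blue1_c, blue2_c, blue3_c, blue4_c and loading_point above 0.08 m and (horizontal distance between blue2_c and pad0 below 0.022 m or horizontal distance between blue2_c and pad1 below 0.022 m or horizontal distance between blue2_c and pad2 below 0.022 m or horizontal distance between blue2_c and pad3 below 0.022 m or horizontal distance between blue2_c and pad4 below 0.022 m) and z of blue2_c in the frame of machine between 0.074 and 0.088 m and (horizontal distance between blue3_c and pad0 below 0.022 m or horizontal distance between blue3_c and pad1 below 0.022 m or horizontal distance between blue3_c and pad2 below 0.022 m or horizontal distance between blue3_c and pad3 below 0.022 m or horizontal distance between blue3_c and pad4 below 0.022 m) and z of blue3_c in the frame of machine between 0.074 and 0.088 m and (horizontal distance between blue4_c and pad0 below 0.022 m or horizontal distance between blue4_c and pad1 below 0.022 m or horizontal distance between blue4_c and pad2 below 0.022 m or horizontal distance between blue4_c and pad3 below 0.022 m or horizontal distance between blue4_c and pad4 below 0.022 m) and z of blue4_c in the frame of machine between 0.074 and 0.088 m and x of red1_c in the frame of tray between -0.075 and 0.075 m and y of red1_c in the frame of tray between -0.075 and 0.075 m and z of each of red1_c, red2_c, red3_c, red4_c in the frame of tray below 0.022 m and x of red2_c in the frame of tray between -0.075 and 0.075 m and y of red2_c in the frame of tray between -0.075 and 0.075 m and x of red3_c in the frame of tray between -0.075 and 0.075 m and y of red3_c in the frame of tray between -0.075 and 0.075 m and x of red4_c in the frame of tray between -0.075 and 0.075 m and y of red4_c in the frame of tray between -0.075 and 0.075 m and horizontal distance between any of pad0, pad1, pad2, pad3, pad4 and loading_point below 0.006 m and linear speed of each of blue1, blue2, blue3, blue4, red1, red2, red3, red4 below 0.02 m/s and velocity of joint dial between -0.05 and 0.05 rad/s and value of joint lamp_toggle above 0.7 rad); the robot touches nothing.
It fails at once if the table is turned while the lamp is on (value of joint lamp_toggle above 0.7 rad and (velocity of joint dial above 0.3 rad/s or velocity of joint dial below -0.3 rad/s)).
It fails at once if another thing on the bench is moved more than 30 mm (distance of any of varnish_jar, mug, rinse_pot, sponge from where it was at the start of the episode above 0.03 m).
Of blue1, blue2, blue3, blue4 only 3 to 4 are there at a start; the rules pass over those that are not, and their reading is None.
Of red1, red2, red3, red4 only 2 to 3 are there at a start; the rules pass over those that are not, and their reading is None.
At some moment in a run one of tray may be knocked a few centimetres aside while the robot is not near it.
Once in a run the grip may slacken for a moment while it holds something.
It also fails if it takes over 210 s, if anything falls off the work surface, if the arm or the gripper's body presses on something with over 40 N, if the wrist force passes 120 N, or if a joint passes its speed limit or range.

## Working session

There is one attempt and no reset: what is moved stays moved. The work goes in short steps, Python scripts to look and compute and a tool call to move; the robot and the scene stay as the last step left them, time stands still between calls to the robot, and variables do not carry over. Pictures are saved under pics/ and viewed, at most 14 in all, crops included, and the job is handed in when it is done.

Besides the shell and the picture viewer there is one more tool, called as name(argument=value, ...), one argument or row to a line, values as JSON. send_rows: Moves the arm, as the interface text tells. Its arguments: {"type":"object","properties":{"targets":{"type":"string"},"newtons":{"type":"number"}},"required":["targets"]}

```bash
ls; mkdir -p pics; python3 - <<'E'
from workcell import bot,camera,camera_model,ticket
import cv2,numpy as np
for n in("scene","top"):
    cv2.imwrite(f"pics/{n}0.png",camera(n)); m=camera_model(n); print(n,np.round(m["K"],1).tolist(),m["dist_coeffs"],np.round(m["pose"],3).tolist())
print(camera_model("wrist")); print(bot.get_obs(),bot.hold_point_z)
E
```

```text
pics
scene [[445.7, 0.0, 285.8], [0.0, 445.7, 214.3], [0.0, 0.0, 1.0]] [-0.04674228  0.          0.          0.          0.        ] [[0.127, 0.575, -0.808, 1.611], [0.992, -0.06, 0.114, -0.154], [0.017, -0.816, -0.578, 0.939], [0.0, 0.0, 0.0, 1.0]]
top [[428.6, 0.0, 281.1], [0.0, 428.6, 205.7], [0.0, 0.0, 1.0]] [-0.12333193  0.          0.          0.          0.        ] [[0.007, -0.99, 0.14, 0.321], [-1.0, -0.01, -0.017, 0.016], [0.019, -0.139, -0.99, 1.304], [0.0, 0.0, 0.0, 1.0]]
{'K': array([[339.33109711,   0.        , 279.63359671],
       [  0.        , 339.33109711, 208.87385058],
       [  0.        ,   0.        ,   1.        ]]), 'dist_coeffs': array([-0.08726149,  0.        ,  0.        ,  0.        ,  0.        ]), 'T_tool_cam': array([[-8.99129839e-04, -9.46706836e-01, -3.22095262e-01,
         8.23397647e-02],
       [ 9.99999523e-01, -7.28576518e-04, -6.50059361e-04,
        -1.50463697e-04],
       [ 3.80744597e-04, -3.22095693e-01,  9.46707040e-01,
        -1.42455765e-01],
       [ 0.00000000e+00,  0.00000000e+00,  0.00000000e+00,
         1.00000000e+00]])}
{'time': 0.1, 'q': array([-6.93276457e+01,  5.00752092e+00,  1.00401654e+01,  9.50992513e+01,
       -1.09583204e-03,  9.00017461e+01]), 'qd': array([-0.13036188, -0.03343869,  0.02913496,  0.04211176, -0.04659644,
       -0.05485322]), 'joint_efforts': array([ 8.55846133e-05, -5.21559155e+01,  4.65654802e+01,  1.59850053e-02,
       -3.37974973e-05,  2.92357562e-06]), 'ee_pos': array([ 0.1940883 , -0.51440571,  0.23066856]), 'tcp_rot': array([-1.79933393e+02,  1.09786120e-03,  2.06706095e+01]), 'wrist_force': array([-0.41281939, -0.67792505,  0.43298134]), 'torque': array([-0.01469238, -0.044654  , -0.03915319]), 'grasp_force': 0.0, 'opening': 0.0858238126559046} 0.0187
```

View pics/top0.png

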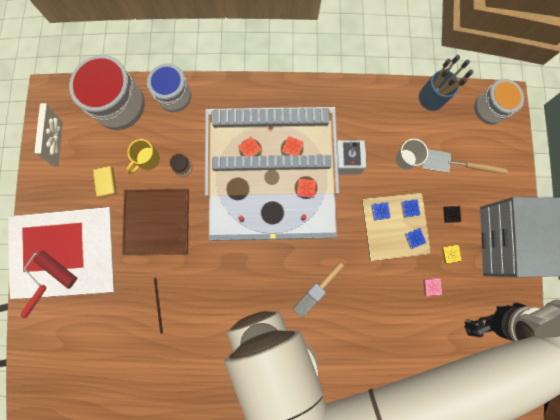

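View pics/scene0.png

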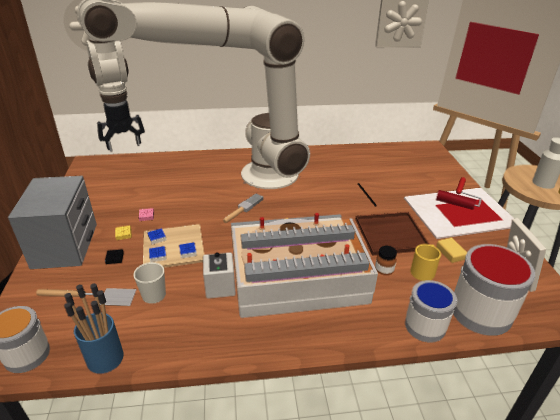

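The top view shows the carousel centred at about (272,175). Red tiles are at (249,148), (292,147) and (306,188), and the front pad (272,212) and left pad (237,188) are empty. Three blue tiles sit on the board at (381,211), (411,208) and (416,238); the black, yellow and pink look-alikes are off the board. The tray is at (156,221) and the pod and toggle at (352,153).

```bash
cat > h.py <<'E'
from workcell import bot,camera,camera_model,ticket
import cv2,numpy as np
from scipy.spatial.transform import Rotation as Ro
def pose(n):
    m=camera_model(n)
    if n!="wrist": return m,m["pose"]
    o=bot.get_obs(); T=np.eye(4); T[:3,:3]=Ro.from_euler("xyz",o["tcp_rot"],degrees=True).as_matrix(); T[:3,3]=o["ee_pos"]
    return m,T@m["T_tool_cam"]
def cast(mp,uv,z):
    m,P=mp; uv=np.asarray(uv,float).reshape(-1,1,2)
    d=cv2.undistortPoints(uv,m["K"],m["dist_coeffs"])[:,0]
    d=np.c_[d,np.ones(len(d))]@P[:3,:3].T
    return P[:3,3]+d*((z-P[2,3])/d[:,2])[:,None]
def proj(mp,X):
    m,P=mp; W=np.linalg.inv(P)
    return cv2.projectPoints(np.asarray(X,float).reshape(-1,1,3),cv2.Rodrigues(W[:3,:3])[0],W[:3,3],m["K"],m["dist_coeffs"])[0][:,0]
HSV={"blue":((105,120,60),(130,255,255)),"red":((0,150,90),(8,255,255)),"red2":((172,150,90),(180,255,255)),"yellow":((22,120,120),(35,255,255))}
def mask(im,c):
    h=cv2.cvtColor(im,cv2.COLOR_BGR2HSV); r=cv2.inRange(h,*HSV[c])
    if c=="red": r|=cv2.inRange(h,*HSV["red2"])
    return r
def blobs(mp,im,c,z,amin,roi=None):
    k=mask(im,c)
    if roi: k2=k*0; x0,y0,x1,y1=roi; k2[y0:y1,x0:x1]=k[y0:y1,x0:x1]; k=k2
    k=cv2.morphologyEx(k,cv2.MORPH_CLOSE,np.ones((5,5)))
    for q in cv2.findContours(k,cv2.RETR_EXTERNAL,cv2.CHAIN_APPROX_NONE)[0]:
        if cv2.contourArea(q)<amin: continue
        X=cast(mp,q.reshape(-1,2),z); (c0,s,a)=cv2.minAreaRect((X[:,:2]*1000).astype(np.float32))
        print(c,"px",q.reshape(-1,2).mean(0).round().tolist(),"xy",np.round(c0,1),"size",np.round(s,1),"ang",round(a,1))
E
python3 - <<'E'
from h import *
im=camera("top");mp=pose("top")
blobs(mp,im,"blue",.030,60,(360,185,435,260))
blobs(mp,im,"red",.089,60,(215,125,330,235))
blobs(mp,im,"red",.108,5,(215,125,330,235))
blobs(mp,im,"yellow",.056,5,(260,225,290,245))
print(np.round(cast(mp,[[272,212],[237,188]],.071)*1000))
cv2.imwrite("pics/c1.png",cv2.resize(im[95:275,110:450],None,fx=2.35,fy=2.35,interpolation=cv2.INTER_CUBIC))
E
```

```text
blue px [416.0, 238.0] xy [ 405.8 -414.8] size [45.3 45.6] ang 20.9
blue px [381.0, 211.0] xy [ 487.8 -309.3] size [45.6 45. ] ang 8.4
blue px [411.0, 208.0] xy [ 497.8 -402.3] size [46.  46.5] ang 8.4
red px [306.0, 187.0] xy [547.1 -77.8] size [50.3 47.6] ang 85.0
red px [249.0, 147.0] xy [665.   88.8] size [46.9 49.3] ang 38.5
red px [292.0, 146.0] xy [669.1 -37.7] size [50.1 45. ] ang 68.2
red px [306.0, 187.0] xy [543.5 -76.3] size [49.5 46.9] ang 85.0
red px [249.0, 147.0] xy [659.6  87.7] size [46.1 48.6] ang 38.5
red px [292.0, 146.0] xy [663.6 -36.9] size [49.3 44.3] ang 68.2
yellow px [272.0, 236.0] xy [408.7  18.1] size [8.8 8.7] ang 0.5
[[476.  20.  71.]
 [545. 123.  71.]]
```

View pics/c1.png

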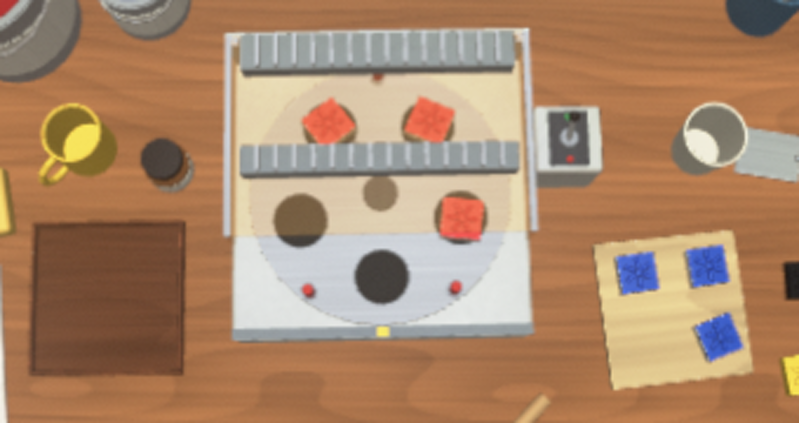

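The crop confirms the layout. The front posts are at full-image pixels (241,218) and (304,217), the pod is at about (352,153), and its toggle tip leans to the back.

```bash
python3 - <<'E'
from h import *
im=camera("top");mp=pose("top"); g=cv2.cvtColor(im,cv2.COLOR_BGR2GRAY); h=cv2.cvtColor(im,cv2.COLOR_BGR2HSV)
def rect(k,roi,z,amin=3):
    x0,y0,x1,y1=roi; kk=k*0; kk[y0:y1,x0:x1]=k[y0:y1,x0:x1]
    for q in cv2.findContours(kk,cv2.RETR_EXTERNAL,cv2.CHAIN_APPROX_NONE)[0]:
        if len(q)<amin: continue
        X=cast(mp,q.reshape(-1,2),z)[:,:2]*1000; c,s,a=cv2.minAreaRect(X.astype(np.float32)); print(roi,q.reshape(-1,2).mean(0).round(1),np.round(c,1),np.round(s,1),round(a,1))
rect(mask(im,"red"),(232,212,250,226),.106); rect(mask(im,"red"),(296,212,312,226),.106)
rect((g<75).astype(np.uint8)*255,(255,198,290,228),.071,20)
wood=((h[...,2]<95)).astype(np.uint8)*255
rect(cv2.morphologyEx(wood,cv2.MORPH_CLOSE,np.ones((5,5))),(116,180,196,262),.018,60)
rect((h[...,2]<70).astype(np.uint8)*255,(340,138,364,170),.141)
# two-view toggle
print(np.round(cast(mp,[[352,146],[352.5,153.5]],.141)*1000), np.round(cast(mp,[[352,153]],.104)*1000))
# base front corners on top edge z=.056 
print(np.round(cast(mp,[[209.4,236.5],[336.3,235.5]],.056)*1000))
w=camera("wrist"); s=camera("scene")
cv2.imwrite("pics/w1.png",np.hstack([cv2.resize(im[130:180,330:375],(450,500)),cv2.resize(s[240:305,195:245],(350,500))]))
E
```

```text
(232, 212, 250, 226) [240.7 218.1] [452.9 107.7] [8. 6.] 45.7
(296, 212, 312, 226) [303.7 216.9] [458.7 -69.5] [6. 8.] 45.4
(255, 198, 290, 228) [272.  212.4] [475.9  20.2] [58.4 58. ] 0.5
(116, 180, 196, 262) [187.  222.5] [448.3 277. ] [1.063e+02 1.000e-01] 2.0
(340, 138, 364, 170) [354.1 144.1] [ 662.7 -210.9] [5.9 8.7] 1.1
[[ 657. -204.  141.]
 [ 635. -205.  141.]] [[ 646. -210.  104.]]
[[ 404.  202.   56.]
 [ 410. -169.   56.]]
```

View pics/w1.png

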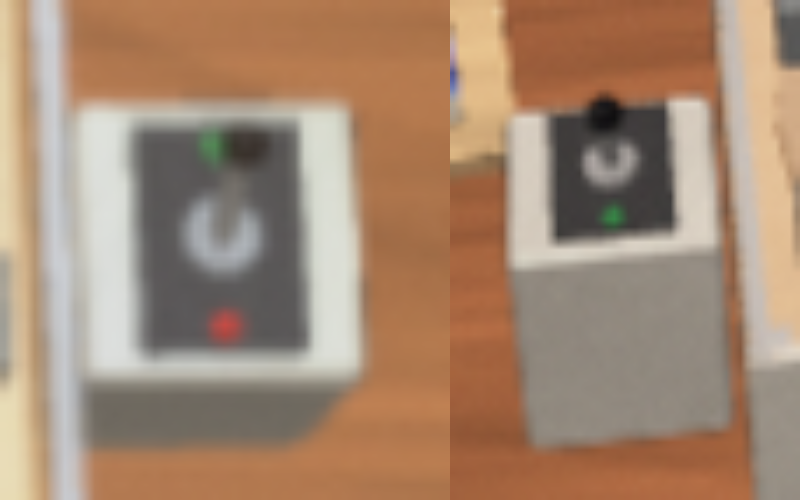

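Machine axis is about (580,23) with yaw about 1.7°; the measured toggle tip (663,-211) agrees with the predicted (663,-209). I'll straddle the lever fore and aft with the fingers (yaw 90).

send_rows(
  targets="546 -118 0 -69.3 120; 546 -118 0 -69.3 120; 546 -118 0 -69.3 120; 546 -118 0 -69.3 120; 546 -118 0 -69.3 120; 546 -118 0 -69.3 120; 546 -118 0 -69.3 120; 546 -118 0 -69.3 120; 546 -118 0 -69.3 120; 546 -118 0 -69.3 120; 546 -118 0 -69.3 120; 546 -118 0 -69.3 120; 546 -118 40 -69.3 120; 546 -118 70 -69.3 120; 546 -118 70 -69.3 120",
  newtons=40,
)

```text
time: 2.17
ee_pos: [0.6615, -0.212, 0.1598]
tcp_rot: [-179.8, -0.1, 89.9]
wrist_force: [-0.3, 0.6, 0.5]
opening: 0.0454
grasp_force: 0.0
```

```bash
python3 - <<'E'
from h import *
o=bot.get_obs(); print(o["time"],o["ee_pos"],o["tcp_rot"],o["q"].round(1),o["opening"])
mp=pose("wrist"); im=camera("wrist"); cv2.imwrite("pics/w2.png",im); print(proj(mp,[[.663,-.210,.141],[.663,-.21,.122]]))
E
```

```text
2.175 [ 0.66147337 -0.21204519  0.1597677 ] [-1.79818235e+02 -5.48075899e-02  8.98850173e+01] [-17.8  25.1  26.5  91.6  -0.   72.3] 0.04541997989329276
[[284.23703432 255.7587419 ]
 [283.89880236 240.98281019]]
```

View pics/w2.png

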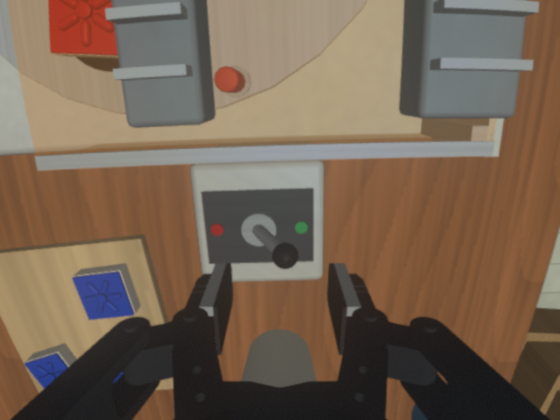

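The ball is at (285,256), exactly where projected, between the fingers. Descending and pulling forward.

send_rows(
  targets="2 1 20 0 120; 2 1 38 0 120; 2 1 38 0 120; 2 -12 38 0 120; 2 -24 38 0 120; 2 -34 38 0 120; 2 -40 38 0 120; 2 -40 38 0 120; 2 -36 38 0 120; 2 -34 10 0 120; 2 -34 -40 0 120; 2 -34 -60 0 120",
)

```text
time: 3.72
ee_pos: [0.6304, -0.2095, 0.2243]
tcp_rot: [179.8, 0.1, 90.0]
wrist_force: [0.4, -1.1, 0.5]
opening: 0.0453
grasp_force: 0.0
```

```bash
python3 - <<'E'
from h import *
o=bot.get_obs(); print(o["time"],o["ee_pos"],o["tcp_rot"])
mp=pose("wrist"); im=camera("wrist"); cv2.imwrite("pics/w3.png",im); print(proj(mp,[[.663,-.210,.141],[.631,-.21,.141]]))
for b in ((.663,-.21,.141),(.631,-.21,.141)):
    u,v=proj(mp,[b])[0].astype(int); print(im[v-2:v+3,u-2:u+3].mean((0,1)))
t=pose("top"); blobs(mp,im,"blue",.030,300); blobs(mp,im,"red",.089,300)
E
```

```text
3.725 [ 0.6303945  -0.209534    0.22432127] [1.79809446e+02 6.13780220e-02 8.99842610e+01]
[[326.25186098 217.49597328]
 [281.22748864 217.62396954]]
[68.68 70.84 71.84]
[48.4  51.4  55.24]
blue px [95.0, 332.0] xy [ 403.4 -406.2] size [46.6 26.4] ang 21.5
blue px [155.0, 266.0] xy [ 489.5 -310.1] size [46.5 46.3] ang 8.8
red px [338.0, 4.0] xy [672.  -63.9] size [32.7 11.2] ang 1.1
red px [170.0, 31.0] xy [547.1 -79.2] size [46.9 47.7] ang 84.8
```

```bash
python3 - <<'E'
import cv2
im=cv2.imread("pics/w3.png"); cv2.imwrite("pics/c3.png",cv2.resize(im[140:290,200:400],None,fx=3,fy=3))
E
```

```text
(no output)
```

View pics/c3.png

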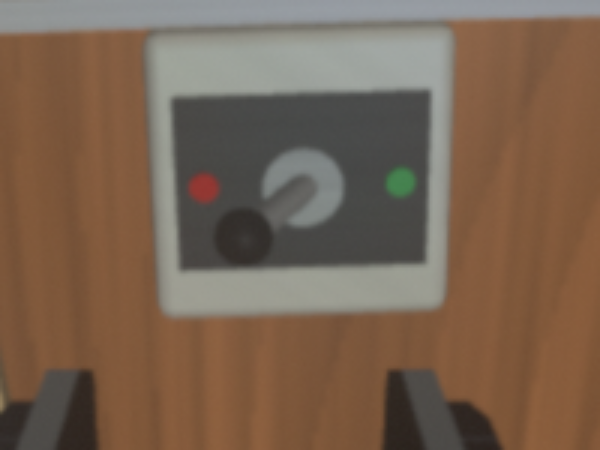

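The ball is at (281,219) in the full image, on the red-dot (front) side, so the lamp is off. The blue tile at (489,-310), angle 8.8°, is on the board and fits the description: blue, 46 mm of face visible. I'll pick it now.

send_rows(
  targets="-100 -141 0 -98.8 0; -100 -141 0 -98.8 0; -100 -141 0 -98.8 0; -100 -141 0 -98.8 0; -100 -141 0 -98.8 0; -100 -141 50 -98.8 0; -100 -141 100 -98.8 0; -100 -141 130 -98.8 0; -100 -141 130 -98.8 0; -100 -141 150 -98.8 0; -100 -141 170 -98.8 0; -100 -141 190 -98.8 0; -100 -141 202 -98.8 0; -100 -141 210 -98.8 0; -100 -141 210 -98.8 0; -100 -141 210 -98.8 140; -100 -141 210 -98.8 140; -100 -141 210 -98.8 140; -100 -141 210 -98.8 140; -100 -141 210 -98.8 140",
  newtons=40,
)

```text
time: 6.28
ee_pos: [0.4888, -0.3096, 0.0122]
tcp_rot: [-179.9, 0.1, -171.2]
wrist_force: [0.5, 0.2, 5.1]
opening: 0.049
grasp_force: 42.6
```

send_rows(
  targets="0 0 -40 0 140; 0 0 -90 0 140; -6 50 -135 4 140; -12 110 -135 8.8 140; -37 328 -135 8.8 140; -37 328 -135 8.8 140; -37 328 -135 8.8 140; -37 328 -135 8.8 140; -37 328 -135 8.8 140; -37 328 -135 8.8 140; -37 328 -110 8.8 140; -37 328 -85 8.8 140; -37 328 -70 8.8 140; -37 328 -63 8.8 140; -37 328 -60 8.8 140; -37 328 -60 8.8 140; -37 328 -60 8.8 60; -37 328 -60 8.8 60; -37 328 -60 8.8 60; -37 328 -60 8.8 60",
)

```text
time: 8.78
ee_pos: [0.4749, 0.0205, 0.0714]
tcp_rot: [-180.0, 0.0, 180.0]
wrist_force: [0.1, 0.5, -0.4]
opening: 0.0653
grasp_force: 0.0
```

send_rows(
  targets="0 0 -40 0 60; 0 0 -95 0 60; -6 -122 -95 0 255; -6 -122 -95 0 255; -6 -122 -95 0 255; -6 -122 -95 0 255",
)

```text
time: 9.52
ee_pos: [0.4807, -0.1015, 0.1662]
tcp_rot: [180.0, -0.0, 179.9]
wrist_force: [-1.2, 0.5, -0.8]
opening: -0.0
grasp_force: 0.0
```

```bash
python3 - <<'E'
from h import *
o=bot.get_obs(); print(o["time"],o["ee_pos"]*1000,o["tcp_rot"])
im=camera("wrist");mp=pose("wrist");blobs(mp,im,"blue",.089,200);blobs(mp,im,"red",.089,200);blobs(mp,im,"red",.107,20)
im=camera("top");cv2.imwrite("pics/t2.png",im);blobs(pose("top"),im,"blue",.089,50,(215,125,330,235))
E
```

```text
9.525 [ 480.657474   -101.46876556  166.16946007] [ 1.79978443e+02 -1.83668113e-02  1.79919604e+02]
blue px [452.0, 211.0] xy [474.9  20.4] size [48.  47.9] ang 89.9
red px [328.0, 294.0] xy [543.4 -66.9] size [27.6 41.1] ang 86.6
red px [328.0, 294.0] xy [531.3 -69.7] size [25.3 37.7] ang 86.6
blue px [272.0, 212.0] xy [475.   21.6] size [43.2 48.6] ang 0.5
```

send_rows(
  targets="0 0 45 0 255; 0 0 88 0 255; 0 0 88 0 255; 6 13 88 0 255; 16 22 88 0 255; 24 33 88 0 255; 32 44 88 0 255; 38 56 88 0 255; 44 68 88 0 255; 48 80 88 0 255; 52 94 88 0 255; 54 107 88 0 255; 54 114 88 0 255; 54 114 88 0 255; 54 114 88 0 255; 54 110 40 0 255; 54 110 -50 0 255; 54 110 -50 0 255; 54 110 -50 0 255; 54 110 -50 0 0",
)

```text
time: 12.12
ee_pos: [0.4266, 0.0083, 0.2152]
tcp_rot: [180.0, -0.1, 179.9]
wrist_force: [-0.2, -0.7, -0.5]
opening: 0.0171
grasp_force: 0.0
```

send_rows(
  targets="60 0 0 0 0; 60 0 0 0 0; 60 0 0 0 0; 60 0 0 0 0; 60 0 0 0 0; 60 0 0 0 0; 60 0 0 0 0; 60 0 0 0 0",
)

```text
time: 13.12
ee_pos: [0.3669, 0.0085, 0.2163]
tcp_rot: [-180.0, -0.0, 180.0]
wrist_force: [-0.2, 0.2, -0.2]
opening: 0.0852
grasp_force: 0.0
```

```bash
cat > look.py <<'E'
from h import *
o=bot.get_obs(); print(o["time"],(o["ee_pos"]*1000).round(1),o["tcp_rot"].round(1))
im=camera("wrist");mp=pose("wrist");cv2.imwrite("pics/w_%d.png"%(o["time"]*10),im)
print("z89");blobs(mp,im,"blue",.089,400);blobs(mp,im,"red",.089,400);print("posts");blobs(mp,im,"red",.107,20)
im=camera("top");t=pose("top");cv2.imwrite("pics/t_%d.png"%(o["time"]*10),im);print("top");blobs(t,im,"blue",.089,50,(215,125,330,235));blobs(t,im,"red",.089,50,(215,125,330,235))
print("board");blobs(t,im,"blue",.030,50,(360,185,435,260))
h=cv2.cvtColor(im,cv2.COLOR_BGR2HSV); k=cv2.inRange(h,(0,60,0),(20,255,85))
k=cv2.morphologyEx(k,cv2.MORPH_CLOSE,np.ones((7,7))); k=cv2.morphologyEx(k,cv2.MORPH_OPEN,np.ones((7,7)))
for q in cv2.findContours(k[150:330,90:235],cv2.RETR_EXTERNAL,cv2.CHAIN_APPROX_NONE,offset=(90,150))[0]:
    if cv2.contourArea(q)<1200: continue
    X=cast(t,q.reshape(-1,2),.018); c,s,a=cv2.minAreaRect((X[:,:2]*1000).astype(np.float32)); print("tray",q.reshape(-1,2).mean(0).round(),np.round(c,1),np.round(s,1),round(a,1))
E
python3 look.py
```

```text
13.125 [366.9   8.5 216.3] [-180.   -0.  180.]
z89
blue px [378.0, 358.0] xy [537.4 109. ] size [28.2 28.9] ang 19.0
red px [195.0, 367.0] xy [549.8 -82.7] size [48.3 48.3] ang 85.5
red px [295.0, 306.0] xy [473.   21.9] size [47.  47.5] ang 13.5
posts
red px [195.0, 367.0] xy [532.  -76.6] size [45. 45.] ang 85.5
red px [190.0, 307.0] xy [460.4 -70.4] size [ 8.  10.8] ang 84.0
red px [295.0, 306.0] xy [460.3  21. ] size [43.9 44.3] ang 13.5
top
red px [307.0, 186.0] xy [550.3 -81.6] size [47.  49.2] ang 0.0
red px [292.0, 146.0] xy [669.2 -36.1] size [50.2 46.6] ang 58.8
board
blue px [416.0, 238.0] xy [ 405.8 -414.8] size [45.3 45.6] ang 20.9
blue px [411.0, 208.0] xy [ 497.8 -402.3] size [46.  46.4] ang 8.3
```

The table clicked round: a red tile is now in front at (473,22), angle 13.5°. Next: grasp and lift it, and measure the tray.

send_rows(
  targets="-106 13 0 -13.5 50; -106 13 0 -13.5 50; -106 13 50 -13.5 50; -106 13 90 -13.5 50; -106 13 120 -13.5 50; -106 13 136 -13.5 50; -106 13 144 -13.5 50; -106 13 144 -13.5 50; -106 13 144 -13.5 140; -106 13 144 -13.5 140; -106 13 144 -13.5 140; -106 13 144 -13.5 140; -106 13 120 -13.5 140; -106 13 70 -13.5 140; -106 13 10 -13.5 140; -106 13 10 0 140; -106 13 10 0 140",
)

```text
time: 15.35
ee_pos: [0.4733, 0.0215, 0.2075]
tcp_rot: [180.0, 0.1, 179.8]
wrist_force: [-0.2, 0.1, -0.9]
opening: 0.0492
grasp_force: 41.6
```

```bash
cat > tray.py <<'E'
from h import *
im=camera("top");t=pose("top")
P=np.array([[124.9,189.5],[188.7,189.5],[187.9,254.6],[123.2,253.7]])
print("hand corners",np.round(cast(t,P,.018)*1000)[:,:2].tolist())
h=cv2.cvtColor(im,cv2.COLOR_BGR2HSV); print(h[230,150],h[222,156],h[222,110],h[275,150])
k=(h[...,2]<110).astype(np.uint8)*255; m=k*0; m[160:300,95:215]=k[160:300,95:215]; m=cv2.morphologyEx(m,cv2.MORPH_OPEN,np.ones((5,5)))
q=max(cv2.findContours(m,cv2.RETR_EXTERNAL,cv2.CHAIN_APPROX_NONE)[0],key=cv2.contourArea)
X=cast(t,q.reshape(-1,2),.018); c,s,a=cv2.minAreaRect((X[:,:2]*1000).astype(np.float32)); print("tray",np.round(c,1),np.round(s,1),round(a,1))
E
python3 tray.py; python3 -c "
from workcell import bot;o=bot.get_obs();print(o['ee_pos'],o['tcp_rot'],o['opening'],o['grasp_force'])"
```

```text
hand corners [[548.0, 474.0], [549.0, 276.0], [351.0, 271.0], [351.0, 469.0]]
[ 10 142 104] [ 10 145 111] [ 16  40 159] [ 13 146 166]
tray [383.1 363.8] [178.3  98.7] 85.4
[0.47312435 0.02147699 0.20703395] [1.79997870e+02 7.16156981e-02 1.79731643e+02] 0.04911566194197114 41.60253345966339
```

send_rows(
  targets="-32 350 0 0 140; -32 350 0 0 140; -32 350 0 0 140; -32 350 0 0 140; -32 350 0 0 140; -32 350 20 0 140; -32 350 70 0 140; -32 350 120 0 140; -32 350 160 0 140; -32 350 185 0 140; -32 350 194 0 140; -32 350 199 0 140; -32 350 199 0 140; -32 350 199 0 60; -32 350 199 0 60; -32 350 199 0 60; -32 350 150 0 60; -32 350 90 0 60; -32 350 20 0 60",
)

```text
time: 17.77
ee_pos: [0.5047, 0.3712, 0.18]
tcp_rot: [-180.0, -0.0, 180.0]
wrist_force: [0.2, 0.2, -0.1]
opening: 0.0654
grasp_force: 0.0
```

send_rows(
  targets="6 -773 -10 -8.5 0; 6 -773 -10 -8.5 0; 6 -773 -10 -8.5 0; 6 -773 -10 -8.5 0; 6 -773 -10 -8.5 0; 6 -773 -10 -8.5 0; 6 -773 -10 -8.5 0; 6 -773 -10 -8.5 0; 6 -773 -10 -8.5 0; 6 -773 -10 -8.5 0; 6 -773 -10 -8.5 0; 6 -773 -10 -8.5 0; 6 -773 -10 -8.5 0; 6 -773 -10 -8.5 0; 6 -773 50 -8.5 0; 6 -773 90 -8.5 0",
)

```text
time: 19.77
ee_pos: [0.4984, -0.4001, 0.0865]
tcp_rot: [179.9, -0.0, -171.5]
wrist_force: [0.3, 0.5, 0.5]
opening: 0.0856
grasp_force: 0.0
```

```bash
sed -i 's/<110/<135/' tray.py; python3 tray.py|tail -1; python3 - <<'E'
from h import *
o=bot.get_obs();print(o['time'],o['ee_pos']*1000,o['tcp_rot']); im=camera("top");t=pose("top");blobs(t,im,"red",.023,50,(100,160,210,280))
im=camera("wrist");blobs(pose("wrist"),im,"blue",.03,200)
E
```

```text
tray [426.1 379.2] [203. 203.] 1.0
19.825 [ 496.73676676 -398.65526213   80.92803155] [ 179.63629184   -0.31732011 -171.46580987]
red px [156.0, 205.0] xy [499.8 374.5] size [49.1 54.1] ang 0.6
blue px [269.0, 234.0] xy [ 501.  -405.9] size [48.  48.3] ang 8.4
blue px [271.0, 77.0] xy [ 407.3 -418.2] size [48.3 48.4] ang 21.6
```

```bash
python3 - <<'E'
from h import *
im=camera("top"); cv2.imwrite("pics/c4.png",cv2.resize(im[150:300,95:245],None,fx=4,fy=4,interpolation=cv2.INTER_CUBIC))
E
```

View pics/c4.png

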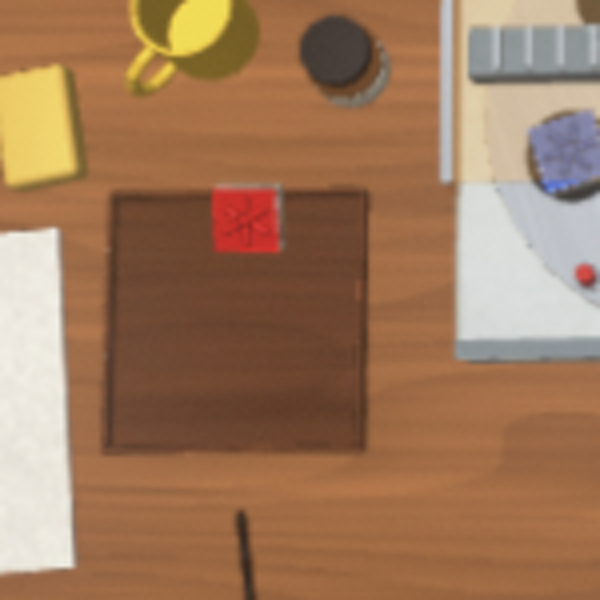

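The tray was knocked before I released: it's now centred at about (426,379). The red tile at crop (247,220) sits on its far wall, so I'll re-seat it after placing this blue one.

send_rows(
  targets="0 0 0 0 0; 0 0 0 0 0; 0 0 0 0 0",
)

```text
time: 20.35
ee_pos: [0.499, -0.4018, 0.0898]
tcp_rot: [-179.9, 0.1, -171.5]
wrist_force: [0.1, -0.7, -1.3]
opening: 0.0852
grasp_force: 0.0
```

```bash
python3 - <<'E'
from h import *
o=bot.get_obs();print(o['time'],o['ee_pos']*1000,o['tcp_rot'])
im=camera("wrist");blobs(pose("wrist"),im,"blue",.03,200)
E
```

```text
20.35 [ 499.01495864 -401.82761276   89.83085867] [-1.79938199e+02  5.90492109e-02 -1.71528102e+02]
blue px [275.0, 227.0] xy [ 497.8 -404.8] size [46.5 47.3] ang 8.4
blue px [277.0, 74.0] xy [ 406.1 -416.9] size [47.5 47.6] ang 21.6
```

send_rows(
  targets="0 -3 40 0 0; 0 -3 65 0 0; 0 -3 75 0 0; 0 -3 75 0 0; 0 -3 75 0 140; 0 -3 75 0 140; 0 -3 75 0 140; 0 -3 75 0 140; 0 -3 30 0 140; 0 -3 -30 0 140; 0 -3 -60 0 140; -39 421 -60 8.5 140; -39 421 -60 8.5 140; -39 421 -60 8.5 140; -39 421 -60 8.5 140; -39 421 -60 8.5 140; -39 421 -60 8.5 140; -39 421 -60 8.5 140; -39 421 -60 8.5 140; -39 421 -60 8.5 140",
)

```text
time: 22.9
ee_pos: [0.4752, 0.0206, 0.149]
tcp_rot: [-180.0, 0.0, -180.0]
wrist_force: [-0.7, -0.2, 0.3]
opening: 0.0487
grasp_force: 41.9
```

send_rows(
  targets="0 0 35 0 140; 0 0 60 0 140; 0 0 71 0 140; 0 0 75 0 140; 0 0 75 0 140; 0 0 75 0 60; 0 0 75 0 60; 0 0 75 0 60; 0 0 30 0 60; 0 0 -30 0 60; 0 0 -60 0 0; 85 230 -60 0 0; 85 230 -60 0 0; 85 230 -60 0 0; 85 230 -60 0 0; 85 230 -60 0 0; 85 230 -60 0 0; 85 230 -60 0 0; 85 230 -60 0 0",
)

```text
time: 25.28
ee_pos: [0.3908, 0.2497, 0.2088]
tcp_rot: [-180.0, 0.0, 179.9]
wrist_force: [-0.3, -0.9, 0.8]
opening: 0.085
grasp_force: 0.0
```

```bash
python3 - <<'E'
from h import *
o=bot.get_obs();print(o['time'],o['ee_pos']*1000,o['tcp_rot'])
im=camera("wrist");cv2.imwrite("pics/w5.png",im);m=pose("wrist");print("front pad");blobs(m,im,"blue",.089,200);print("tray");blobs(m,im,"red",.03,200)
E
```

```text
25.275 [390.83720461 249.66131878 208.84221827] [-1.79998931e+02  8.87203118e-03  1.79856587e+02]
front pad
blue px [38.0, 287.0] xy [473.9  21.3] size [47.6 47.9] ang 0.1
tray
red px [388.0, 276.0] xy [499.6 371.7] size [54.9 49.3] ang 5.3
```

View pics/w5.png

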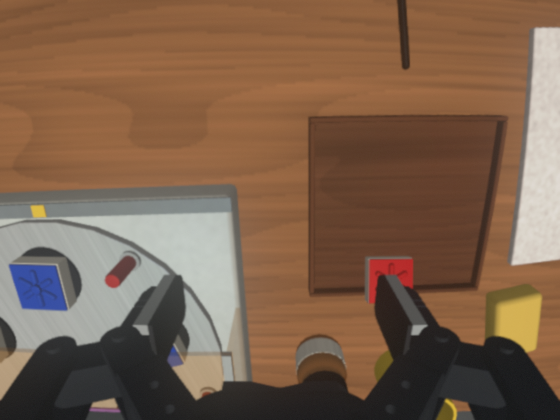

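The wrist view shows the red tile at (390,275) overlapping the tray's far wall, and the second blue tile well centred on the front pad (38,287). Re-seating the red tile 25 mm inward.

send_rows(
  targets="-106 122 0 0 0; -106 122 0 0 0; -106 122 0 0 0; -106 122 60 0 0; -106 122 120 0 0; -106 122 160 0 0; -106 122 188 0 0; -106 122 196 0 0; -106 122 196 0 0; -106 122 196 0 140; -106 122 196 0 140; -106 122 196 0 140; -106 122 196 0 140; -106 122 180 0 140; -92 122 178 0 140; -84 122 190 0 140; -84 122 196 0 140; -84 122 196 0 60; -84 122 196 0 60; -84 122 196 0 60",
)

```text
time: 27.82
ee_pos: [0.4743, 0.3725, 0.0124]
tcp_rot: [-180.0, -0.0, 180.0]
wrist_force: [-0.4, 0.1, 0.3]
opening: 0.0655
grasp_force: 0.0
```

send_rows(
  targets="0 0 -50 0 0; 0 0 -110 0 0; 0 0 -170 0 0; 90 -122 -196 0 0; 90 -122 -196 0 0; 90 -122 -196 0 0; 90 -122 -196 0 0; 90 -122 -196 0 0",
)

```text
time: 28.82
ee_pos: [0.3847, 0.251, 0.2087]
tcp_rot: [180.0, 0.0, 180.0]
wrist_force: [0.2, 0.7, -0.3]
opening: 0.0854
grasp_force: 0.0
```

```bash
python3 tray.py|tail -1; python3 - <<'E'
from h import *
o=bot.get_obs();print(o['time'],o['ee_pos']*1000,o['tcp_rot'])
im=camera("wrist");cv2.imwrite("pics/w6.png",im);m=pose("wrist");print("tray");blobs(m,im,"red",.023,200)
h=cv2.cvtColor(im,cv2.COLOR_BGR2HSV)
E
```

```text
tray [479.8 323.6] [291.4 121.2] 34.8
28.875 [384.73458466 251.18251351 208.38412798] [-1.79995003e+02 -1.56614171e-02  1.79982601e+02]
tray
red px [389.0, 267.0] xy [483.1 372.9] size [49.9 49.7] ang 89.8
```

View pics/w6.png

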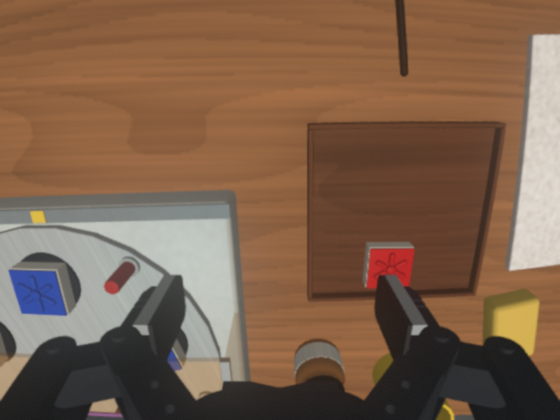

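The red tile now lies flat inside the tray at (389,267), about (483,373). Next click.

send_rows(
  targets="-96 -353 0 0 255; -96 -353 0 0 255; -96 -353 0 0 255; -96 -353 0 0 255; -96 -353 0 0 255; -96 -353 0 0 255; -96 -353 0 0 255; -96 -353 42 0 255; -96 -353 42 0 255; -96 -353 42 0 255",
)

```text
time: 30.18
ee_pos: [0.4805, -0.1017, 0.1678]
tcp_rot: [180.0, 0.0, -180.0]
wrist_force: [-0.5, -1.1, 0.2]
opening: 0.0001
grasp_force: 0.0
```

send_rows(
  targets="0 0 45 0 255; 0 0 88 0 255; 0 0 88 0 255; 6 13 88 0 255; 16 22 88 0 255; 24 33 88 0 255; 32 44 88 0 255; 38 56 88 0 255; 44 68 88 0 255; 48 80 88 0 255; 52 94 88 0 255; 54 107 88 0 255; 54 114 88 0 255; 54 114 88 0 255; 54 114 88 0 255; 54 110 40 0 255; 54 110 -50 0 255; 114 110 -50 0 0; 114 110 -50 0 0; 114 110 -50 0 0",
)

```text
time: 32.67
ee_pos: [0.3664, 0.0075, 0.2166]
tcp_rot: [180.0, 0.0, 179.9]
wrist_force: [0.5, -0.9, 0.4]
opening: 0.0539
grasp_force: 0.0
```

send_rows(
  targets="0 0 0 0 0; 0 0 0 0 0; 0 0 0 0 0; 0 0 0 0 0; 0 0 0 0 0; 0 0 0 0 0; 0 0 0 0 0; 0 0 0 0 0",
)

```text
time: 33.67
ee_pos: [0.3662, 0.0076, 0.2168]
tcp_rot: [-180.0, 0.0, 180.0]
wrist_force: [-0.1, 0.0, 0.0]
opening: 0.0855
grasp_force: 0.0
```

```bash
python3 look.py; python3 tray.py | tail -1
```

```text
33.675 [366.2   7.6 216.8] [-180.    0.  180.]
z89
blue px [378.0, 358.0] xy [538.4 109.1] size [29.9 28.2] ang 19.6
red px [197.0, 368.0] xy [550.3 -80.6] size [48.3 49.4] ang 76.8
red px [291.0, 305.0] xy [470.6  17.5] size [46.8 47.2] ang 14.2
posts
red px [197.0, 368.0] xy [532.4 -74.8] size [45.1 46.1] ang 76.8
red px [191.0, 307.0] xy [460.6 -70.7] size [ 9.5 10.2] ang 0.8
red px [291.0, 305.0] xy [458.   16.8] size [43.7 44.1] ang 14.2
red px [558.0, 285.0] xy [442.6 263.2] size [19.3  5.2] ang 18.1
top
red px [307.0, 186.0] xy [551.8 -79.8] size [49.  48.6] ang 76.3
board
blue px [416.0, 238.0] xy [ 405.8 -414.8] size [45.3 45.6] ang 20.9
tray [426.1 379. ] [202.4 203.2] 1.2
```

send_rows(
  targets="-104 10 0 -14 50; -104 10 0 -14 50; -104 10 50 -14 50; -104 10 90 -14 50; -104 10 120 -14 50; -104 10 136 -14 50; -104 10 144 -14 50; -104 10 144 -14 50; -104 10 144 -14 140; -104 10 144 -14 140; -104 10 144 -14 140; -104 10 144 -14 140; -104 10 120 -14 140; -104 10 70 -14 140; -104 10 10 -14 140; -104 10 10 0 140; -104 10 10 0 140; -60 190 10 0 140; -60 190 10 0 140; -60 190 10 0 140",
)

```text
time: 36.33
ee_pos: [0.4258, 0.1993, 0.2073]
tcp_rot: [180.0, 0.1, 179.9]
wrist_force: [1.6, 0.1, -0.3]
opening: 0.0491
grasp_force: 41.7
```

```bash
python3 tray.py | tail -1;  python3 -c "
from workcell import bot;o=bot.get_obs();print(o['ee_pos'],o['tcp_rot'],o['opening'],o['grasp_force'])"
```

```text
tray [538.3 256.5] [241.8  47.7] 24.0
[0.42399621 0.20485242 0.20706184] [ 1.79824429e+02 -3.35422827e-03 -1.79819688e+02] 0.04894017656660598 41.722556948661804
```

send_rows(
  targets="2 176 0 0 140; 2 176 0 0 140; 2 176 0 0 140; 2 176 40 0 140; 2 176 90 0 140; 2 176 140 0 140; 2 176 175 0 140; 2 176 192 0 140; 2 176 199 0 140; 2 176 199 0 140; 2 176 199 0 60; 2 176 199 0 60; 2 176 199 0 60; 2 176 150 0 60; 2 176 90 0 60; 2 176 10 0 60",
)

```text
time: 38.38
ee_pos: [0.4241, 0.3734, 0.181]
tcp_rot: [-180.0, -0.0, 180.0]
wrist_force: [0.9, 0.9, -0.3]
opening: 0.0653
grasp_force: 0.0
```

send_rows(
  targets="17 -790 0 -21.5 0; 17 -790 0 -21.5 0; 17 -790 0 -21.5 0; 17 -790 0 -21.5 0; 17 -790 0 -21.5 0; 17 -790 0 -21.5 0; 17 -790 0 -21.5 0; 17 -790 0 -21.5 0; 17 -790 0 -21.5 0; 17 -790 0 -21.5 0; 17 -790 0 -21.5 0; 17 -790 0 -21.5 0; 17 -790 0 -21.5 0; 17 -790 0 -21.5 0; 17 -790 50 -21.5 0; 17 -790 90 -21.5 0; 17 -790 107 -21.5 0; 17 -790 107 -21.5 0; 17 -790 107 -21.5 0",
)

```text
time: 40.75
ee_pos: [0.4078, -0.4168, 0.0743]
tcp_rot: [-179.9, 0.1, -158.5]
wrist_force: [0.3, 0.1, 0.8]
opening: 0.0856
grasp_force: 0.0
```

```bash
python3 tray.py | tail -1;python3 - <<'E'
from h import *
o=bot.get_obs();print(o['time'],o['ee_pos']*1000,o['tcp_rot'])
im=camera("wrist");blobs(pose("wrist"),im,"blue",.03,200)
im=camera("top");t=pose("top");blobs(t,im,"red",.023,50,(100,160,210,280))
E
```

```text
tray [424.7 379. ] [200.2 202.6] 1.0
40.8 [ 407.78110325 -416.95611853   74.37512676] [-1.79845864e+02  6.51001586e-02 -1.58515451e+02]
blue px [280.0, 235.0] xy [ 405.6 -417.3] size [47.1 47.5] ang 21.5
red px [155.0, 220.0] xy [455.5 375.1] size [ 51.9 107.3] ang 89.2
```

send_rows(
  targets="2 0 30 0 0; 2 0 52 0 0; 2 0 59 0 0; 2 0 59 0 0; 2 0 59 0 140; 2 0 59 0 140; 2 0 59 0 140; 2 0 59 0 140; 2 0 15 0 140; 2 0 -40 0 140; 2 0 -76 0 140; -223 382 -76 21.5 140; -223 382 -76 21.5 140; -223 382 -76 21.5 140; -223 382 -76 21.5 140; -223 382 -76 21.5 140; -223 382 -76 21.5 140; -223 382 -76 21.5 140; -223 382 -76 21.5 140; -223 382 -76 21.5 140",
)

```text
time: 43.4
ee_pos: [0.4746, 0.0211, 0.1483]
tcp_rot: [-180.0, -0.0, -179.9]
wrist_force: [-0.3, -0.1, -0.3]
opening: 0.0491
grasp_force: 41.9
```

send_rows(
  targets="0 0 35 0 140; 0 0 60 0 140; 0 0 71 0 140; 0 0 75 0 140; 0 0 75 0 140; 0 0 75 0 60; 0 0 75 0 60; 0 0 75 0 60; 0 0 30 0 60; 0 0 -18 0 60; -6 -122 -18 0 255; -6 -122 -18 0 255; -6 -122 -18 0 255; -6 -122 -18 0 255; -6 -122 -18 0 255",
)

```text
time: 45.28
ee_pos: [0.4807, -0.1002, 0.1663]
tcp_rot: [180.0, -0.0, -179.9]
wrist_force: [0.7, 0.6, 0.5]
opening: -0.0
grasp_force: 0.0
```

```bash
python3 - <<'E'
from h import *
o=bot.get_obs();print(o['time'],o['ee_pos']*1000,o['tcp_rot'])
im=camera("wrist");blobs(pose("wrist"),im,"blue",.089,200)
E
```

```text
45.275 [ 480.65462186 -100.1912173   166.30771321] [ 1.79987356e+02 -1.43722978e-03 -1.79942584e+02]
blue px [543.0, 281.0] xy [534.8 108.6] size [21.7 30.6] ang 17.8
blue px [449.0, 213.0] xy [475.9  19.8] size [47.2 48.1] ang 0.5
```

Third blue tile is centred. Last click.

send_rows(
  targets="0 0 45 0 255; 0 0 88 0 255; 0 0 88 0 255; 6 12 88 0 255; 16 21 88 0 255; 24 32 88 0 255; 32 43 88 0 255; 38 55 88 0 255; 44 67 88 0 255; 48 79 88 0 255; 52 93 88 0 255; 54 106 88 0 255; 54 113 88 0 255; 54 113 88 0 255; 54 113 88 0 255; 54 109 40 0 255; 54 109 -50 0 255; 114 109 -50 0 0; 114 109 -50 0 0; 114 109 -50 0 0",
)

```text
time: 47.82
ee_pos: [0.3669, 0.0076, 0.2161]
tcp_rot: [180.0, 0.0, 179.9]
wrist_force: [0.1, -0.2, -0.6]
opening: 0.0545
grasp_force: 0.0
```

send_rows(
  targets="0 0 0 0 0; 0 0 0 0 0; 0 0 0 0 0; 0 0 0 0 0; 0 0 0 0 0; 0 0 0 0 0; 0 0 0 0 0; 0 0 0 0 0",
)

```text
time: 48.82
ee_pos: [0.3667, 0.0078, 0.2163]
tcp_rot: [-180.0, 0.0, 180.0]
wrist_force: [0.4, 0.3, 0.6]
opening: 0.0854
grasp_force: 0.0
```

```bash
python3 look.py; python3 tray.py | tail -1
```

```text
48.825 [366.7   7.8 216.3] [-180.    0.  180.]
z89
blue px [377.0, 359.0] xy [538.4 108.5] size [29.3 29.1] ang 19.5
red px [291.0, 306.0] xy [472.   17.8] size [47.  48.3] ang 3.4
posts
red px [190.0, 307.0] xy [460.2 -70.7] size [ 8.9 10.7] ang 84.0
red px [291.0, 306.0] xy [459.3  17.1] size [43.8 45. ] ang 3.4
red px [558.0, 285.0] xy [443.3 263. ] size [18.1  5.2] ang 18.1
top
board
tray [424.7 379.2] [200.2 203. ] 1.0
```

send_rows(
  targets="-105 10 0 -3 50; -105 10 0 -3 50; -105 10 50 -3 50; -105 10 90 -3 50; -105 10 120 -3 50; -105 10 136 -3 50; -105 10 144 -3 50; -105 10 144 -3 50; -105 10 144 -3 140; -105 10 144 -3 140; -105 10 144 -3 140; -105 10 144 -3 140; -105 10 120 -3 140; -105 10 70 -3 140; -105 10 10 -3 140; -80 60 10 0 140; -2 247 10 0 140; -2 247 10 0 140; -2 247 10 0 140; -2 247 10 0 140",
)

```text
time: 51.48
ee_pos: [0.3673, 0.2574, 0.2066]
tcp_rot: [180.0, 0.0, -179.8]
wrist_force: [0.8, -1.3, -1.3]
opening: 0.0491
grasp_force: 41.6
```

send_rows(
  targets="0 120 0 0 140; 0 120 0 0 140; 0 120 0 0 140; 0 120 40 0 140; 0 120 90 0 140; 0 120 140 0 140; 0 120 175 0 140; 0 120 192 0 140; 0 120 199 0 140; 0 120 199 0 140; 0 120 199 0 60; 0 120 199 0 60; 0 120 199 0 60; 0 120 150 0 60; 0 120 90 0 60; 0 120 10 0 60; 80 -60 0 0 60; 80 -60 0 0 60; 80 -60 0 0 60; 80 -60 0 0 60",
)

```text
time: 53.98
ee_pos: [0.2879, 0.193, 0.2077]
tcp_rot: [179.9, 0.1, 179.9]
wrist_force: [1.2, 0.6, 0.9]
opening: 0.0653
grasp_force: 0.0
```

```bash
python3 look.py; python3 - <<'E'
from h import *
im=camera("wrist");print("tray z");blobs(pose("wrist"),im,"red",.023,200); cv2.imwrite("pics/w9.png",im)
t=pose("top");im=camera("top"); cv2.imwrite("pics/c9.png",cv2.resize(im[100:280,100:380],None,fx=2.8,fy=2.8,interpolation=cv2.INTER_CUBIC))
E
```

```text
53.975 [287.9 193.  207.7] [1.799e+02 1.000e-01 1.799e+02]
z89
red px [441.0, 285.0] xy [368.8 338.6] size [ 40.4 102.3] ang 88.9
posts
red px [19.0, 371.0] xy [459.4 -69.5] size [10.1 11.1] ang 29.9
red px [441.0, 285.0] xy [357.4 328.5] size [37.6 95.3] ang 88.9
top
board
tray z
red px [440.0, 285.0] xy [409.9 375.5] size [ 50.5 128.8] ang 89.0
```

View pics/c9.png

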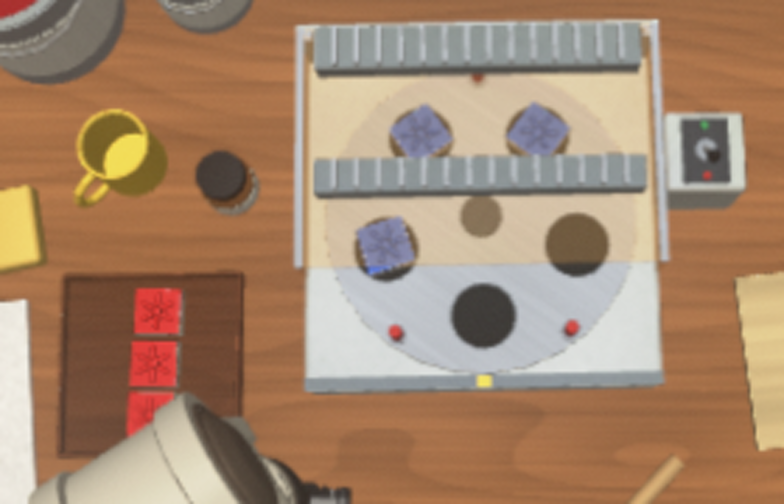

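All three blue tiles sit under the shield (crop (421,132), (538,131), (386,248)), and the front pad (483,316) is empty. The table is home and the reds are in the tray at (158,312), (155,364) and (152,412). Going to the toggle.

send_rows(
  targets="0 0 -40 0 120; -343 -403 -40 90 120; -343 -403 -40 90 120; -343 -403 -40 90 120; -343 -403 -40 90 120; -343 -403 -40 90 120; -343 -403 -40 90 120; -343 -403 -40 90 120; -343 -403 -40 90 120; -343 -403 -40 90 120; -343 -403 -40 90 120; -343 -403 -40 90 120; -343 -403 -40 90 120; -343 -403 -40 90 120; -343 -403 0 90 120; -343 -403 0 90 120; -343 -403 0 90 120",
)

```text
time: 56.3
ee_pos: [0.6316, -0.2082, 0.208]
tcp_rot: [179.9, 0.0, 90.0]
wrist_force: [-0.2, -0.2, -0.9]
opening: 0.0451
grasp_force: 0.0
```

```bash
python3 tray.py|tail -1; python3 - <<'E'
from h import *
o=bot.get_obs();print(o['time'],o['ee_pos']*1000,o['tcp_rot'])
im=camera("wrist");m=pose("wrist");print(proj(m,[[.631,-.21,.141]]))
h=cv2.cvtColor(im,cv2.COLOR_BGR2GRAY); k=(h[180:270,230:340]<45).astype(np.uint8); n,l,s,c=cv2.connectedComponentsWithStats(k); print([(a[4],(b+[230,180]).round(1).tolist()) for a,b in zip(s[1:],c[1:]) if a[4]>30])
im=camera("top"); 
k=mask(im,"red"); t=pose("top")
for q in cv2.findContours(k[160:290,100:215],cv2.RETR_EXTERNAL,cv2.CHAIN_APPROX_NONE,offset=(100,160))[0]:
    if cv2.contourArea(q)>60: X=cast(t,q.reshape(-1,2),.023);r=cv2.minAreaRect((X[:,:2]*1000).astype(np.float32));print(np.round(r[0]),np.round(r[1]),r[2])
E
```

```text
tray [425.3 378.6] [203.2 205.8] 1.5
56.35 [ 631.9234201  -208.32256273  208.44341493] [1.79868921e+02 4.28186274e-02 8.99833751e+01]
[[278.96747433 227.45165041]]
[]
[397. 377.] [ 51. 110.] 88.94801330566406
[484. 374.] [49. 52.] 0.5231508612632751
```

send_rows(
  targets="0 0 40 0 120; 0 0 75 0 120; 0 0 86 0 120; 0 0 86 0 120; 0 12 86 0 120; 0 24 86 0 120; 0 34 86 0 120; 0 39 86 0 120; 0 39 86 0 120; 0 35 86 0 120; 0 33 50 0 120; 0 33 0 0 120; -60 -10 -40 0 120; -60 -10 -40 0 120; -60 -10 -40 0 120; -60 -10 -40 0 120; -60 -10 -40 0 120",
)

```text
time: 58.58
ee_pos: [0.6218, -0.2673, 0.2449]
tcp_rot: [-179.9, -0.1, 90.0]
wrist_force: [0.2, -0.6, 0.5]
opening: 0.045
grasp_force: 0.0
```

```bash
python3 - <<'E'
from h import *
o=bot.get_obs();print(o['time'],o['ee_pos']*1000,o['tcp_rot'])
im=camera("wrist");m=pose("wrist");a,b=proj(m,[[.631,-.21,.141],[.663,-.21,.141]]);print(a,b)
u,v=b.astype(int); cv2.imwrite("pics/c10.png",np.hstack([cv2.resize(im[v-50:v+50,u-60:u+60],(420,350)),cv2.resize(camera("top")[100:280,100:280],(350,350))]))
E
```

```text
58.575 [ 621.79153638 -267.28251203  244.8941007 ] [-1.79899373e+02 -5.45887174e-02  9.00347769e+01]
[293.74846174 131.94917184] [338.31024888 132.13622196]
```

View pics/c10.png

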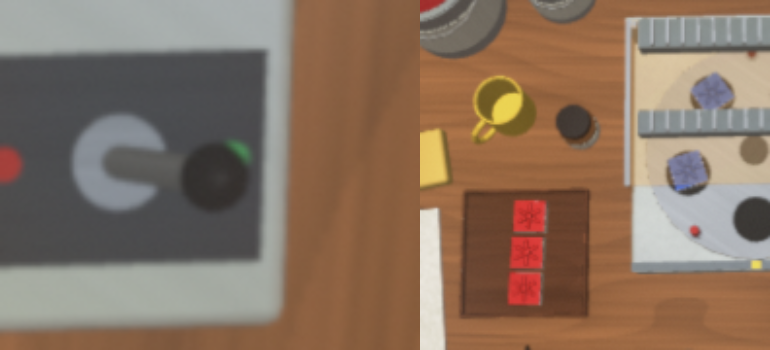

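The ball (crop (215,175)) leans to the green dot, so the lamp is on. The three reds lie flat in the tray and the arm is clear of everything.

```bash
python3 -c "
from workcell import ticket;print(ticket.job_done())"
```

```text
the job is handed in; nothing more can be done
None
```

I handed the job in at about 59 s: three red tiles flat in the tray, three blue tiles on their own pads under the shield, front pad empty, table clicked home and lamp back on; the hand-in returned no verdict.

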